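# Sweep the jar lids off the chopping board into the tray

## Task

Clear the chopping board: with your fingers, sweep the three loose screw lids along the board and off its edge into the shallow metal tray beside it, so that all three end up lying in the tray. Only push them, never pick them up. Leave the jam jar and the egg cup standing where they are on the board, and leave the stack of plates on the board's other side alone.

Things in the scene. Friction and masses are not known exactly. Their poses are not given: they have to be found in the camera images.
- board: Wooden chopping board, fixed: 240 mm along its x, 280 mm along its y; its flat top is 40 mm above the worktop. Origin at the centre of its underside (on the worktop), z up. The tray lies beyond one of its two ends along its y axis (+y or -y), the plates beyond the other.
- tray: Shallow open steel tray, fixed: 250 mm along its x, 160 mm along its y, 28 mm high (so its rim is 12 mm below the board's top), walls and floor 4 mm. Origin at the centre of its underside. Its axes are parallel to the board's; a 6 mm gap separates it from the board's end.
- lid1: One of three identical loose plain metal screw lids lying flat on the board: solid disc, 44 mm diameter, 12 mm high, about 18 g, slides freely. Origin at the centre of its underside as it lies at the start (z up). Two of the lids lie near the board edge nearer the robot (board -x side), one towards each end; the third lies near the far (+x) edge.
- lid2: One of three identical loose plain metal screw lids lying flat on the board: solid disc, 44 mm diameter, 12 mm high, about 18 g, slides freely. Origin at the centre of its underside as it lies at the start (z up). 
- lid3: One of three identical loose plain metal screw lids lying flat on the board: solid disc, 44 mm diameter, 12 mm high, about 18 g, slides freely. Origin at the centre of its underside as it lies at the start (z up). 
- jam_jar: Small closed glass jam jar, 50 mm diameter, 56 mm high, about 160 g, standing loose on the board about its middle line (the board's y axis). Origin at the centre of its base. To be left alone.
- egg_cup: White ceramic egg cup, 42 mm diameter, 48 mm high, about 90 g, standing loose on the board about its middle line. Origin at the centre of its base. To be left alone.
- plates: Stack of three white dessert plates, 156 mm diameter, 26 mm high, standing loose on the worktop beyond the board's other end. Origin at the centre of its underside. To be left alone.

How it is judged (in metres and radians):
At the end, for the whole second after the job is handed in: All three lids are at rest inside the tray (each lid's centre within the tray's walls and its origin less than 35 mm above the worktop); jam jar, egg cup and plates stand upright (within 0.2 rad) within 20 mm of where they began (x of lid1 in the frame of tray between -0.12 and 0.12 m and y of lid1 in the frame of tray between -0.076 and 0.076 m and height (world z) of each of lid1, lid2, lid3 below 0.035 m and linear speed of each of lid1, lid2, lid3 below 0.03 m/s and x of lid2 in the frame of tray between -0.12 and 0.12 m and y of lid2 in the frame of tray between -0.076 and 0.076 m and x of lid3 in the frame of tray between -0.12 and 0.12 m and y of lid3 in the frame of tray between -0.076 and 0.076 m and distance of each of jam_jar, egg_cup, plates from where it was at the start of the episode below 0.02 m and angle between each of jam_jar, egg_cup, plates's own z axis and vertical below 0.2 rad); the robot touches nothing.
It fails at once if a lid was lifted (its origin more than 20 mm above the board's top) (height (world z) of any of lid1, lid2, lid3 above 0.06 m).
It fails at once if the jam jar, the egg cup or the plates were moved more than 20 mm or tipped (distance of any of jam_jar, egg_cup, plates from where it was at the start of the episode above 0.02 m or angle between any of jam_jar, egg_cup, plates's own z axis and vertical above 0.3 rad).
It also fails if it takes over 51 s, if anything falls off the work surface, if the arm or the gripper's body presses on something with over 40 N, if the wrist force passes 120 N, or if a joint passes its speed limit or range.

## Robot

A 6-joint arm with a two-finger parallel gripper is mounted at the origin on the work surface. World frame = base frame: x ahead of the robot, y to its left, z up, the work surface at z = 0. Lengths are in mm, angles in rad, forces in N, time in s.
With the tool pointing down it reaches from about 350 to 975 mm from the base axis. Payload 7.1 kg.
Tool frame: the origin (TCP) lies midway between the tips of the shut fingers; the grasp point (between the pads) lies 19 mm behind it (ctrl.tcp_to_grasp is the distance from the TCP to the grasp point, in mm); z points along the fingers, y is the line along which they close (so a half turn about z gives the same grasp; the last joint's range is limited). The gripper opens to 88 mm and grips with 3 to 60 N. Pads are 20 mm wide; open, the fingers measure 115 mm over their backs; the gripper's body (75 mm by 178 mm) begins 61 mm behind the grasp point.
Start: joints at [-1.355, 0.423, 1.63, -0, 1.089, -0.019], TCP at [145.425, -607.829, 222.675] pointing down, gripper open.
Joint ranges: [-3, 3], [-0.9, 2.11], [0.09, 2.58], [-1.31, 4.45], [0.11, 2.69], [-2.54, 2.54]. Speed limits (rad/s): [2.39, 2.39, 3.01, 3.14, 3.14, 3.14].

## Interface

Orientations are given as a rotation vector (axis times angle).
In Python, from workcell import get_obs, cams, ticket, boxes_of, ctrl gives the robot as it stands.
- The arm moves only by the shell command python3 -m creep 'ROWS' [OPENING]. ROWS is JSON, one flat list of numbers, 4 for each row, row after row: the shift along the world's x, y, z in m, then the turn about the world's z in rad. In form: [tx, ty, tz, spin, tx, ty, tz, spin, ...]. A call has 1 to 10 rows; each row is the pose to reach, as a shift and turn from the pose commanded when the call began; what a row does not reach only later rows make up. A row lasts 1/12 s, in which the tool goes at most 41.7 mm and 7.16 degrees, less where a joint would pass 70% of its speed; a pose out of reach is approached as far as the arm can. A call with a gripper value outside its range is refused whole. OPENING is the opening, from 0 (shut) to 1 (fully open), set as the call begins (- or left out, the last holds). The fingers move at their own pace and stop on an object; the grip force is fixed at half the most. Time passes only in rows, so rows that repeat a pose let the fingers close. It gives the time, the measured TCP pose, the force, the opening and the grip force at its end, in the units of the state.
- get_obs(): the state, without advancing time (a new reading comes with each control period).
- cams.get_image(name): name is "scene" or "top" or "wrist"; returns (picture, depth): 384x512x3 uint8, red, green, blue; 384x512 float32, mm along the optical axis (not along the pixel's ray), 0 where there is no reading.
- cams.get_calibration(name): a dict with "mtx" (3x3 intrinsics, pixels), "D" ([k1, k2, p1, p2, k3] as OpenCV has them; the pictures are not rectified), "R" (3x3) and "t" (3): a world point X has camera coordinates R X + t; the wrist camera has in their place "mount" (4x4, takes a point from camera to tool coordinates, whose origin is the TCP and whose axes are the flange's). Camera axes: x right, y down, z forward; pixel columns grow to the right and rows downward; lengths in mm; the calibration is good to about 2 mm. A picture is of the moment at which its call begins: read the wrist's pose just before it. get_calibration takes no time and is no camera call.
- ticket.close_job(): hands the job in; it is judged then, once.
Trained networks look in the newest picture that a camera, given by its name, has taken for a name from the list of things; names that differ only in an ending like _2 or _b are one class to them, and where a whole thing is asked for, a point or a joint stands for the part that bears it (a point fixed in the world has none). Each returns a list of dicts, best first, with "score" (0 to 1); they miss things now and then, are a little off and sometimes report something else, mostly with a low value. They report only what shows in the picture. A call takes as long as a camera call.
- boxes_of(camera, target): "centre" ([column, row] in pixels, amid what is visible of it).
The state is a dict: "t": time; "qpos": joint angles; "qvel": joint speeds; "joint_torque": joint torques, N m; "ee_pos": TCP position; "orientation": TCP orientation; "ft_force": force on the tool from outside, world axes, zero at the start; "moment": the same for the moment, N m; "width": finger opening in mm; "grasp_force": force on a finger pad.
Only numpy, scipy, OpenCV 4.12 (cv2) and the standard library are available. Lean on these libraries where they do the work, as an engineer would, in place of code of your own. Each camera call takes 0.05 s, during which the arm holds its last target. There are 200 camera calls.

## Working session

There is one attempt and no reset: what is moved stays moved. The work goes in short steps, Python scripts to look and compute and a shell command to move; the robot and the scene stay as the last step left them, time stands still between calls to the robot, and variables do not carry over. Pictures are saved under pics/ and viewed, at most 10 in all, crops included, and the job is handed in when it is done.

```bash
mkdir -p pics; cat > h.py <<'E'
import numpy as np, cv2
from workcell import get_obs, cams, ticket, boxes_of, ctrl
def world(cam,px,z):
    c=cams.get_calibration(cam); n=cv2.undistortPoints(np.array([[px]],float),np.array(c["mtx"]),np.array(c["D"])).ravel()
    R=np.array(c["R"]);t=np.array(c["t"]).ravel(); o=-R.T@t; d=R.T@np.array([n[0],n[1],1]); return o+d*(z-o[2])/d[2]
E
python3 - <<'E'
from h import *
im,d=cams.get_image("top"); cv2.imwrite("pics/a.png",im[:,:,::-1])
for n,z in [("board",40),("tray",15),("lid1",52),("jam_jar",96),("egg_cup",88),("plates",26)]:
    for r in boxes_of("top",n): print(n,round(r["score"],2),np.round(r["centre"]),np.round(world("top",r["centre"],z)))
o=get_obs();print(o["ee_pos"],o["orientation"],o["t"],o["width"])
E
```

```text
board 0.71 [236. 185.] [559.  38.  40.]
tray 0.56 [367. 173.] [ 584. -206.   15.]
lid1 0.96 [274. 137.] [644. -29.  52.]
lid1 0.73 [208. 227.] [486.  85.  52.]
lid1 0.69 [290. 220.] [496. -55.  52.]
jam_jar 0.96 [265. 181.] [559. -11.  96.]
egg_cup 0.94 [221. 185.] [554.  62.  88.]
plates 0.72 [124. 195.] [544. 242.  26.]
[ 145.41541215 -607.73534459  222.50661065] [-3.11964840e+00 -3.68033029e-01  8.56634580e-05] 0.35 87.69966872027787
```

View pics/a.png

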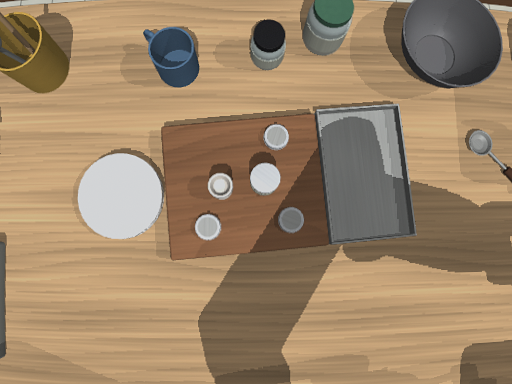

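The top view shows the board at (245,185) px and the tray on its right (-y side). The lids are at (274,137), (208,227) and (290,220), the jar at (265,180), the cup at (220,186) and the plates on the left. The networks' centres agree. Next I get the board frame from depth.

```bash
python3 - <<'E'
from h import *
im,d=cams.get_image("top"); c=cams.get_calibration("top")
v,u=np.mgrid[0:384,0:512]; n=cv2.undistortPoints(np.stack([u,v],-1).reshape(-1,1,2).astype(float),np.array(c["mtx"]),np.array(c["D"])).reshape(-1,2)
P=np.c_[n,np.ones(len(n))]*d.reshape(-1,1); X=(P-np.array(c["t"]).ravel())@np.array(c["R"])
m=(d.ravel()>0)&(abs(X[:,2]-40)<6)&(abs(X[:,0]-570)<180)&(abs(X[:,1])<200)
mm=cv2.morphologyEx(m.reshape(384,512).astype(np.uint8),cv2.MORPH_OPEN,np.ones((3,3)))
r=cv2.minAreaRect(X[mm.ravel()>0][:,:2].astype(np.float32)); print(r)
b=np.array(r[0]); a=np.deg2rad(r[2]); a=(a+np.pi/4)%(np.pi/2)-np.pi/4
ex=np.array([np.cos(a),np.sin(a)]);ey=np.array([-ex[1],ex[0]]);print("yaw",a)
for nme,z in [("lid1",52),("jam_jar",96),("egg_cup",88)]:
    for q in boxes_of("top",nme):
        w=world("top",q["centre"],z)[:2]; print(nme,w.round(),"board",np.round([(w-b)@ex,(w-b)@ey]))
for z in (49,):
    m=((d.ravel()>0)&(abs(X[:,2]-53)<5)&(abs(X[:,0]-570)<150)&(abs(X[:,1])<180)).reshape(384,512).astype(np.uint8)
    k,l,s,ce=cv2.connectedComponentsWithStats(m)
    for i in range(1,k):
        if s[i,4]>60: w=X[l.ravel()==i].mean(0); print(s[i,4],w.round(),np.round([(w[:2]-b)@ex,(w[:2]-b)@ey]))
R0=cv2.Rodrigues(np.array(get_obs()["orientation"]))[0];print(R0[:,1])
E
```

```text
((560.9539794921875, 24.213363647460938), (240.0673065185547, 281.1187438964844), 5.199580669403076)
yaw 0.09074980240413444
lid1 [643. -29.] board [ 77. -61.]
lid1 [501. -55.] board [-67. -74.]
lid1 [486.  88.] board [-69.  70.]
lid1 [564.  64.] board [ 6. 40.]
jam_jar [562. -11.] board [ -2. -35.]
jam_jar [536. 225.] board [ -7. 202.]
egg_cup [554.  60.] board [-4. 37.]
egg_cup [536. 227.] board [ -6. 204.]
egg_cup [496. -52.] board [-71. -70.]
481 [644. -33.  52.] [ 78. -64.]
497 [499. -57.  53.] [-69. -75.]
508 [487.  88.  53.] [-68.  70.]
[ 2.32574450e-01 -9.72578596e-01  1.34119386e-05]
```

```bash
python3 -m creep '[0.017,0.03,0,0.07,0.035,0.06,0,0.14,0.052,0.09,0,0.21,0.07,0.12,0,0.29,0.087,0.15,0,0.36,0.104,0.18,0,0.43,0.122,0.21,0,0.5,0.139,0.24,0,0.57,0.157,0.27,0,0.64,0.174,0.3,0,0.713]' 0.3
python3 -m creep '[0.017,0.03,0,0.07,0.035,0.06,0,0.14,0.052,0.09,0,0.21,0.07,0.12,0,0.29,0.087,0.15,0,0.36,0.104,0.18,0,0.43,0.122,0.21,0,0.5,0.139,0.24,0,0.57,0.157,0.27,0,0.64,0.174,0.3,0,0.714]'
python3 - <<'E'
from h import *
o=get_obs();print(o["ee_pos"],o["width"],o["t"],o["qpos"],cv2.Rodrigues(np.array(o["orientation"]))[0][:,1])
E
```

```text
t: 1.38
ee_pos: [320.1, -306.4, 223.0]
orientation: [2.792, 1.438, 0.0]
ft_force: [0.8, -0.2, -0.4]
width: 27.2
grasp_force: 0.0
t: 2.22
ee_pos: [494.3, -6.1, 223.0]
orientation: [2.113, 2.324, 0.001]
ft_force: [-0.4, 0.0, -0.7]
width: 26.5
grasp_force: 0.0
[494.25933051  -6.07526389 222.98188793] 26.480424418008816 2.2167 [-3.63411431e-02  2.30204604e-01  1.91361031e+00 -5.09776199e-05
  9.97003975e-01 -1.30989390e-01] [9.95521290e-01 9.45345543e-02 7.61539559e-04]
```

```bash
cat >> h.py <<'E'
def wristworld(px,z,o):
    c=cams.get_calibration("wrist"); n=cv2.undistortPoints(np.array([[px]],float),np.array(c["mtx"]),np.array(c["D"])).ravel()
    T=np.eye(4);T[:3,:3]=cv2.Rodrigues(np.array(o["orientation"]))[0];T[:3,3]=o["ee_pos"];M=T@np.array(c["mount"])
    d=M[:3,:3]@np.array([n[0],n[1],1]);return M[:3,3]+d*(z-M[2,3])/d[2]
E
python3 - <<'E'
from h import *
o=get_obs();im,d=cams.get_image("wrist"); cv2.imwrite("pics/b.png",im[:,:,::-1])
for n,z in [("lid1",52),("jam_jar",96),("egg_cup",88)]:
    for r in boxes_of("wrist",n): print(n,round(r["score"],2),np.round(r["centre"]),np.round(wristworld(r["centre"],z,o)))
E
```

```text
lid1 0.83 [253. 216.] [494. -54.  52.]
lid1 0.8 [258.  97.] [488.  91.  52.]
lid1 0.6 [369. 206.] [641. -28.  52.]
egg_cup 0.87 [318. 127.] [553.  64.  88.]
```

View pics/b.png

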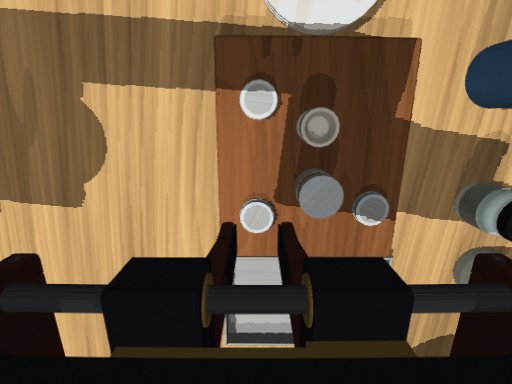

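The wrist view shows lid B at (257,216) px, in front of the fingers' gap, and the jar clear on the right at (320,195). I'll descend behind lid B and sweep it.

```bash
python3 -m creep '[0,0,-0.03,0,0,0,-0.06,0,0,0,-0.09,0,0,0,-0.12,0,0,0,-0.14,0,0,0,-0.16,0,0,0,-0.17,0,0,0,-0.178,0,0,0,-0.178,0]'
python3 -m creep '[0.001,-0.008,0,0,0.0015,-0.016,0,0,0.002,-0.024,0,0,0.003,-0.032,0,0,0.0035,-0.04,0,0,0.0045,-0.048,0,0,0.005,-0.056,0,0,0.006,-0.064,0,0,0.0065,-0.072,0,0,0.007,-0.08,0,0]'
```

```text
t: 3.17
ee_pos: [492.6, -8.5, 43.8]
orientation: [-2.119, -2.318, 0.002]
ft_force: [-0.7, -0.1, -0.4]
width: 26.0
grasp_force: 0.0
t: 4.0
ee_pos: [500.5, -88.7, 44.7]
orientation: [-2.118, -2.32, 0.0]
ft_force: [-0.3, 0.5, 0.8]
width: 26.6
grasp_force: 0.2
```

```bash
python3 -m creep '[0.001,-0.008,0,0,0.0015,-0.016,0,0,0.002,-0.024,0,0,0.003,-0.032,0,0,0.0035,-0.04,0,0,0.0045,-0.048,0,0,0.005,-0.054,0,0,0.005,-0.06,0,0,0.005,-0.06,0,0]'
python3 - <<'E'
from h import *
im,d=cams.get_image("top"); cv2.imwrite("pics/c.png",cv2.resize(im[80:280,60:440,::-1],None,fx=2,fy=2))
for r in boxes_of("top","lid1"): print(round(r["score"],2),np.round(r["centre"]),np.round(world("top",r["centre"],16)))
E
```

```text
t: 4.75
ee_pos: [505.6, -148.9, 44.7]
orientation: [2.119, 2.319, 0.0]
ft_force: [-0.3, 0.5, -0.4]
width: 26.1
grasp_force: 0.0
0.81 [209. 228.] [485.  87.  16.]
0.75 [276. 137.] [652. -35.  16.]
```

View pics/c.png

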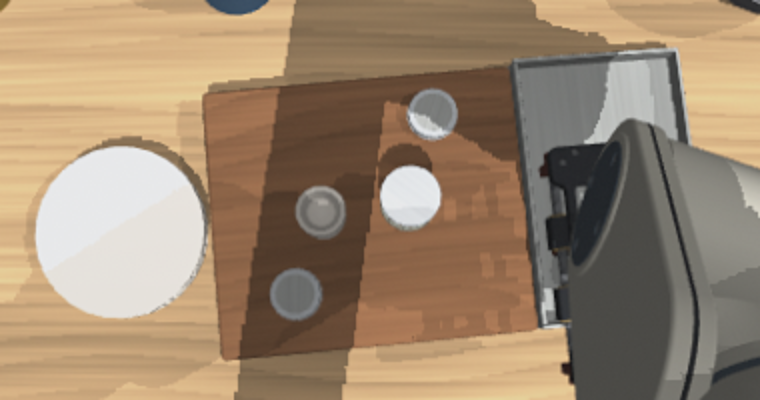

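Lid B is off the board, hidden under the hand, and everything else is unmoved. Lid C next.

```bash
python3 -m creep '[0,0,0.03,0,0,0,0.06,0,-0.003,0.03,0.08,0,-0.006,0.065,0.08,0,-0.009,0.1,0.08,0,-0.012,0.14,0.08,0,-0.015,0.18,0.08,0,-0.018,0.22,0.08,0,-0.021,0.255,0.08,0,-0.024,0.286,0.08,0]'
python3 -m creep '[0,0,0,0,0,0,-0.02,0,0,0,-0.045,0,0,0,-0.065,0,0,0,-0.08,0,0,0,-0.08,0]'
python3 - <<'E'
from h import *
o=get_obs();im,d=cams.get_image("wrist"); cv2.imwrite("pics/d.png",im[:,:,::-1])
im,d=cams.get_image("top")
for r in boxes_of("top","lid1"): print(round(r["score"],2),np.round(r["centre"]),np.round(world("top",r["centre"],52)))
E
```

```text
t: 5.68
ee_pos: [480.6, 140.7, 124.8]
orientation: [-2.116, -2.322, -0.0]
ft_force: [0.6, -0.7, -0.4]
width: 26.5
grasp_force: 0.0
t: 6.18
ee_pos: [479.2, 137.5, 42.2]
orientation: [-2.116, -2.319, 0.007]
ft_force: [-0.7, 0.1, 0.5]
width: 26.4
grasp_force: 0.0
0.94 [276. 140.] [638. -33.  52.]
0.87 [208. 228.] [484.  87.  52.]
0.56 [352. 214.] [ 506. -164.   52.]
```

View pics/d.png

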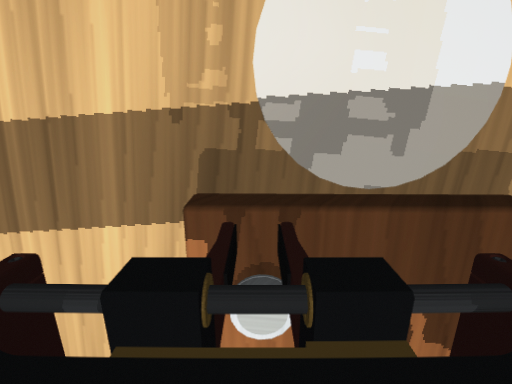

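```bash
python3 -m creep '[0.001,-0.01,0.001,0,0.002,-0.02,0.001,0,0.003,-0.03,0.001,0,0.004,-0.04,0.001,0,0.0045,-0.05,0.001,0,0.0055,-0.06,0.001,0,0.0065,-0.07,0.001,0,0.007,-0.08,0.001,0,0.008,-0.09,0.001,0,0.009,-0.1,0.001,0]'
python3 - <<'E'
from h import *
im,d=cams.get_image("top"); cv2.imwrite("pics/e.png",cv2.resize(im[80:280,60:440,::-1],None,fx=2,fy=2))
for r in boxes_of("top","lid1"): print(round(r["score"],2),np.round(r["centre"]),np.round(world("top",r["centre"],52)),np.round(world("top",r["centre"],16)))
E
```

```text
t: 7.17
ee_pos: [490.4, 37.1, 45.6]
orientation: [-2.118, -2.32, 0.0]
ft_force: [0.6, 0.4, 1.1]
width: 26.4
grasp_force: 0.2
0.63 [276. 135.] [647. -33.  52.] [656. -35.  16.]
0.61 [353. 214.] [ 507. -167.   52.] [ 509. -176.   16.]
0.39 [119. 195.] [542. 242.  52.] [545. 253.  16.]
```

View pics/e.png

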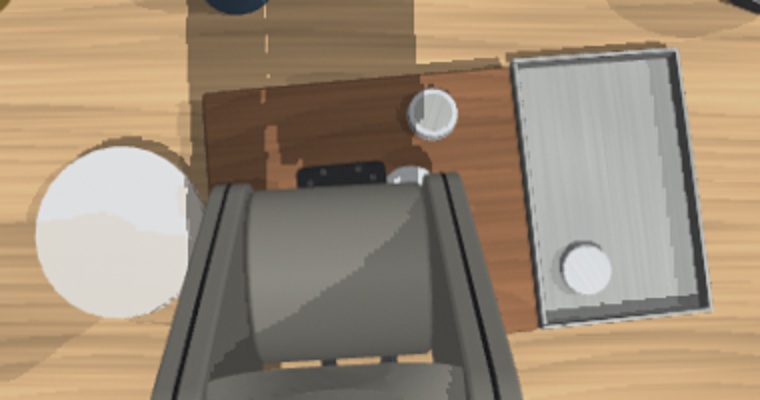

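Lid B lies flat in the tray at (586,268) in this crop, about world (509,-176). I'll push C past the jar and then slant it toward +x so it lands beside B.

```bash
python3 -m creep '[0.001,-0.01,-0.001,0,0.002,-0.02,-0.001,0,0.003,-0.03,-0.001,0,0.004,-0.04,-0.001,0,0.0045,-0.05,-0.001,0,0.0055,-0.06,-0.001,0,0.0065,-0.07,-0.001,0,0.007,-0.08,-0.001,0,0.008,-0.09,-0.001,0,0.009,-0.095,-0.001,0]'
python3 -m creep '[0.004,-0.009,0,0,0.008,-0.018,0,0,0.012,-0.027,0,0,0.017,-0.036,0,0,0.021,-0.045,0,0,0.026,-0.054,0,0,0.03,-0.063,0,0,0.034,-0.071,0,0,0.038,-0.079,0,0,0.042,-0.087,0,0]'
python3 -m creep '[0.0005,-0.005,0,0,0.0005,-0.005,0,0]'
python3 - <<'E'
from h import *
im,d=cams.get_image("top"); cv2.imwrite("pics/f.png",cv2.resize(im[80:280,60:440,::-1],None,fx=2,fy=2))
for r in boxes_of("top","lid1"): print(round(r["score"],2),np.round(r["centre"]),np.round(world("top",r["centre"],52)),np.round(world("top",r["centre"],16)))
E
```

```text
t: 8.1
ee_pos: [499.5, -58.2, 44.7]
orientation: [2.119, 2.319, 0.0]
ft_force: [-0.7, 0.5, -0.1]
width: 26.4
grasp_force: 0.1
t: 8.93
ee_pos: [541.8, -144.6, 44.6]
orientation: [-2.118, -2.32, 0.0]
ft_force: [-0.2, -0.5, -0.0]
width: 26.5
grasp_force: 0.0
t: 9.1
ee_pos: [542.3, -149.9, 44.7]
orientation: [2.119, 2.319, 0.0]
ft_force: [1.0, -0.3, -0.1]
width: 26.2
grasp_force: 0.0
0.81 [273. 136.] [645. -28.  52.] [654. -31.  16.]
```

View pics/f.png

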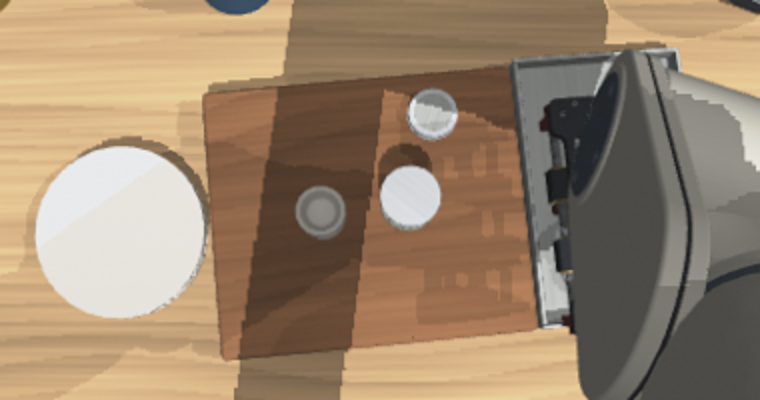

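The near lane is clear and the jar and cup are unmoved. Far lid A next.

```bash
python3 -m creep '[0,0,0.035,0,0,0,0.07,0,0,0,0.1,0,0.014,0.024,0.1,0,0.03,0.053,0.1,0,0.047,0.081,0.1,0,0.064,0.11,0.1,0,0.08,0.139,0.1,0,0.097,0.168,0.1,0,0.097,0.168,0.1,0]'
python3 - <<'E'
from h import *
o=get_obs();im,d=cams.get_image("wrist"); cv2.imwrite("pics/g.png",im[:,:,::-1]);print(o["ee_pos"])
for r in boxes_of("wrist","lid1"): print(round(r["score"],2),np.round(r["centre"]),np.round(wristworld(r["centre"],52,o)))
im,d=cams.get_image("top")
for r in boxes_of("top","lid1"): print(round(r["score"],2),np.round(r["centre"]),np.round(world("top",r["centre"],52)),np.round(world("top",r["centre"],16)))
E
```

```text
t: 10.03
ee_pos: [641.2, 24.3, 144.9]
orientation: [2.113, 2.324, 0.004]
ft_force: [-0.0, -0.4, 0.5]
width: 26.1
grasp_force: 0.0
[641.24347856  24.30642585 144.939399  ]
0.74 [255. 246.] [645. -27.  52.]
0.28 [159. 151.] [547.  60.  52.]
```

View pics/g.png

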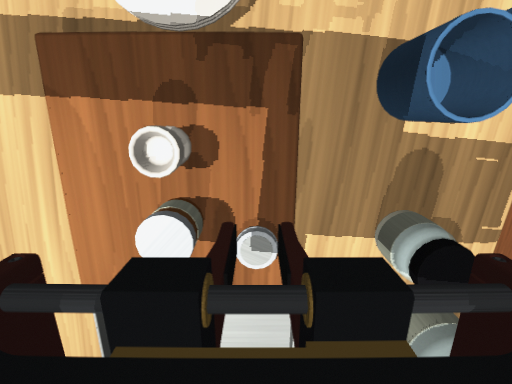

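Lid A sits at (256,247) px, centred between the fingers, with the jar clear on the left. I'll descend and sweep it.

```bash
python3 -m creep '[0,0,-0.025,0,0,0,-0.05,0,0,0,-0.075,0,0,0,-0.09,0,0,0,-0.1,0,0,0,-0.1,0]'
python3 -m creep '[0.001,-0.008,0,0,0.0015,-0.016,0,0,0.002,-0.024,0,0,0.003,-0.032,0,0,0.0035,-0.04,0,0,0.0045,-0.048,0,0,0.005,-0.056,0,0,0.006,-0.064,0,0,0.0065,-0.072,0,0,0.007,-0.08,0,0]'
python3 -m creep '[0.001,-0.008,0,0,0.0015,-0.016,0,0,0.002,-0.024,0,0,0.003,-0.032,0,0,0.0035,-0.04,0,0,0.0045,-0.048,0,0,0.005,-0.056,0,0,0.006,-0.064,0,0,0.0065,-0.07,0,0,0.0065,-0.075,0,0]'
python3 -m creep '[0,0,0.035,0,0,0,0.07,0,0,0,0.1,0,0,0.04,0.12,0,0,0.08,0.15,0,0,0.12,0.15,0,0,0.16,0.15,0,0,0.2,0.15,0,0,0.24,0.15,0,0,0.24,0.15,0]'
python3 - <<'E'
from h import *
im,d=cams.get_image("top"); cv2.imwrite("pics/h.png",cv2.resize(im[80:280,60:440,::-1],None,fx=2,fy=2))
for r in boxes_of("top","lid1"): print(round(r["score"],2),np.round(r["centre"]),np.round(world("top",r["centre"],16)))
E
```

```text
t: 10.73
ee_pos: [636.9, 18.0, 42.6]
orientation: [-2.118, -2.316, 0.004]
ft_force: [-0.3, -0.6, 0.6]
width: 26.6
grasp_force: 0.0
t: 11.57
ee_pos: [646.0, -61.6, 44.6]
orientation: [-2.118, -2.32, 0.0]
ft_force: [-0.4, 0.5, 0.1]
width: 26.0
grasp_force: 0.2
t: 12.4
ee_pos: [652.5, -136.7, 44.7]
orientation: [2.118, 2.32, 0.0]
ft_force: [0.8, -0.1, -0.0]
width: 26.1
grasp_force: 0.0
t: 13.23
ee_pos: [652.1, 110.5, 195.0]
orientation: [-2.112, -2.325, -0.003]
ft_force: [-1.0, -0.7, 0.6]
width: 26.2
grasp_force: 0.0
0.92 [350. 200.] [ 534. -170.   16.]
0.65 [344. 137.] [ 653. -164.   16.]
0.64 [352. 217.] [ 503. -174.   16.]
```

View pics/h.png

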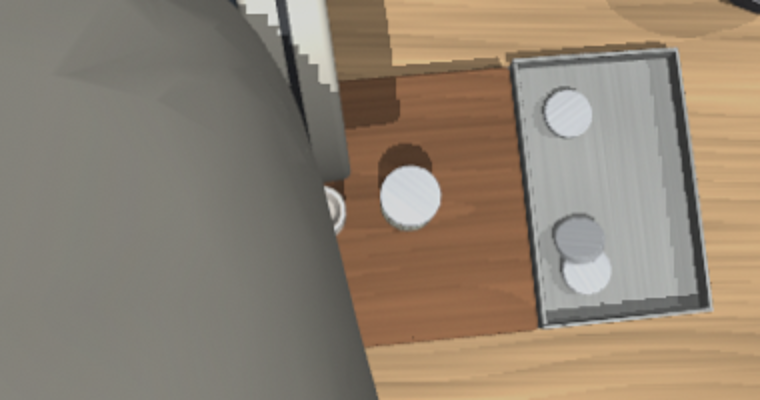

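All three lids lie in the tray: A at (568,112), C leaning low on B at (578,238) and (586,272). The jar and cup are still standing in place and the arm is clear.

```bash
python3 -c "
from h import *
print(ticket.close_job())"
```

```text
the job is handed in; nothing more can be done
None
```

I swept all three lids off the board into the tray and handed the job in at about 13 s. One lid rests partly on another. The jam jar still stands in place; the arm hid most of the egg cup and the plates in the last picture, but both were in place before the final sweep, and I did not get a verdict back.

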